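Lay out a parcel order in the tray for its check photo

TASK

Lay out the order in the blue tray for its check photo: on the row of three marked squares put the square carton in the middle, the tall tin beside it at the end where the upright card stands, and the flat tin on its other side, so that the carton sits between the two tins. Lay the long carton centred in the marked rectangle behind the square carton, its length along the tray's length, and lay the slim box flat and centred on top of the square carton. Everything stays right way up, is set down rather than dropped, and is let go at the end; leave the tape roll and the hand scanner where they are.

Things in the scene. Friction and masses are not known exactly. Their poses are not given: they have to be found in the camera images.
- tray: Blue tray fixed on the bench, left or right; 250 (x, away from robot) x 340 (y, to the left) mm, turned up to 0.2 rad; floor 4 thick, rim 12 high, 4 thick. Origin: centre of underside. White lines on the floor mark three 70 mm squares in a row near the robot, centred at tray x -50, y -90, 0, +90, and a 60 (x) x 110 (y) rectangle behind the middle one, centred at x +55, y 0.
- card: Blank white card, 70 mm wide, 50 high, upright in a 10 mm thick grey foot, fixed on the tray floor at one end of the tray (tray x 0, y +160 or -160 mm). The other end has a low black bar handle, 18 mm high, instead. Origin at the centre of its underside, axes as the tray's.
- mat: Flat black rubber mat fixed to the bench on the other side from the tray, 250 (x) x 340 (y) x 4 mm, no rim; the five goods and the tape roll start on it in two rows of three, rows 124 mm apart along its x, places 110 mm apart along its y. Origin at the centre of its underside; x away from the robot, y to the left, turned up to 0.2 rad.
- square_carton: Kraft cardboard box with a square top, 58 x 58 mm, 45 mm high, rigid, 0.2 to 0.4 kg. Starts on the black mat among the others, turned up to 0.3 rad from the mat; origin at the centre of its underside, z up. Axes along its sides.
- long_carton: Oblong kraft cardboard box, 46 (x) x 90 (y) mm, 40 mm high, rigid, 0.17 to 0.35 kg. Starts on the black mat among the others, turned up to 0.3 rad from the mat; origin at the centre of its underside, z up.
- slim_box: Small low kraft cardboard box, 36 (x) x 64 (y) mm, 20 mm high, rigid, 0.05 to 0.12 kg. Starts on the black mat among the others, turned up to 0.3 rad from the mat; origin at the centre of its underside, z up.
- tall_tin: Round plain metal tin, diameter 56 mm, 60 mm high, 0.24 to 0.5 kg. Starts on the black mat among the others, turned up to 0.3 rad from the mat; origin at the centre of its underside, z up.
- flat_tin: Low round plain metal tin, diameter 60 mm, 30 mm high, 0.14 to 0.28 kg. Starts on the black mat among the others, turned up to 0.3 rad from the mat; origin at the centre of its underside, z up.
- tape: Roll of amber tape lying flat among the goods, outer diameter 80 mm, hole 56 mm, 45 mm high; not part of the order. Origin at the centre of its underside.
- scanner: Grey and black hand scanner lying loose on the bench beyond the mat and tray, about 50 mm wide, 170 mm long, 32 mm high; not part of the order. Origin at bench level near the middle of its length, which runs along its y.
Mind the look-alikes: they are no part of the job. Leave any green or turquoise look-alike of the tall_tin alone.

How it is judged:
By the outcome, as a careful person would: the job done as asked, in the order asked, and still so for the second after the job is handed in, with the robot touching nothing.
It also fails if it takes over 128 s, if anything falls off the work surface, if the arm or the gripper's body presses on something with over 40 N, if the wrist force passes 120 N, or if a joint passes its speed limit or range.

ROBOT

A 6-joint arm with a two-finger parallel gripper is mounted at the origin on the work surface. World frame = base frame: x ahead of the robot, y to its left, z up, the work surface at z = 0. Lengths are in m, angles in degrees, forces in N, time in s.
With the tool pointing down it reaches from about 0.4 to 0.825 m from the base axis. Payload 7 kg.
Tool frame: the origin (TCP) lies at the very end of the fingers, on their centre line; the grasp point (between the pads) lies 19 mm behind it; z points along the fingers, y is the direction in which the jaws open and shut (so a half turn about z gives the same grasp; the last joint's range is limited). The gripper opens to 88 mm and grips with 3 to 60 N. Pads are 19 mm wide; open, the fingers measure 130 mm over their backs; the gripper's body (78 mm by 193 mm) begins 47 mm behind the grasp point.
Start: joints at [91.049, 20.546, 0.682, 0, -70.136, -16.507], TCP at [0.18, 0.651, 0.227] pointing down, gripper open.
Joint ranges: [-176.03, 176.03], [-82.01, 121.73], [-58.28, 71.71], [-173.87, 95.51], [-174.79, -0.11], [-173.66, 173.66]. Speed limits (degrees/s): [136.94, 136.94, 172.46, 180, 180, 180].

INTERFACE

Orientations are given as [roll, pitch, yaw] about the fixed x, y, z axes, in that order (R = Rz(yaw) Ry(pitch) Rx(roll)).
In Python, from plant import telemetry, optics, ctrl gives the robot as it stands.
- The arm moves only by the tool servo_tool, never from a script. Its argument "rows" is a list of rows, each a list of 3 entries, a list of its own where there are three numbers: the shift along the tool's x, y, z in m, then the turn, a rotation vector about the tool's x, y, z in units of 6 degrees (1.0 is 6 degrees), then the closure, from 0 (fully open) to 1 (shut). A call has 1 to 20 rows; each row shifts and turns the commanded pose from where the row before left it, along the tool's axes as they then stand; what a row does not reach is not made up. A row lasts 1/12 s, in which the tool goes at most 41.7 mm and 7.16 degrees, less where a joint would pass 70% of its speed; a pose out of reach is approached as far as the arm can. A call is refused whole if a number of a shift passes 0.0417 or a number of a turn 1, either way. A call with a gripper value outside its range is refused whole. The fingers move at their own pace and stop on an object; the grip force is fixed at half the most. Time passes only in rows, so rows that do not move let the fingers close. It gives the time, the measured TCP pose, the force and the opening at its end, in the units of the state.
- telemetry.get_obs(): the state, without advancing time (a new reading comes with each control period).
- optics.snapshot(name): name is "side" or "top"; returns the picture (420x560x3 uint8, red, green, blue); there is no depth.
- optics.camera_info(name): a dict with "mtx" (3x3 intrinsics, pixels), "rvec" (rotation vector, rad) and "tvec" (3), from world to camera coordinates, as OpenCV has them. Camera axes: x right, y down, z forward; pixel columns grow to the right and rows downward; lengths in m; the calibration is good to about 2 mm. A picture is of the moment at which its call begins. camera_info takes no time and is no camera call.
- ctrl.close_job(): hands the job in, once; it reports no verdict.
The state is a dict: "clock": time; "joint_pos": joint angles; "qvel": joint speeds; "tau": joint torques, N m; "tool_pos": TCP position; "orientation": TCP orientation; "force": force on the tool from outside, world axes, zero at the start; "moment": the same for the moment, N m; "opening": finger opening in m.
Only numpy, scipy, OpenCV 4.12 (cv2) and the standard library are available. Lean on these libraries where they do the work, as an engineer would, in place of code of your own. Each camera call takes 0.05 s, during which the arm holds its last target.

## Working session

There is one attempt and no reset: what is moved stays moved. The work goes in short steps, Python scripts to look and compute and a tool call to move; the robot and the scene stay as the last step left them, time stands still between calls to the robot, and variables do not carry over. Pictures are saved under pics/ and viewed, and the job is handed in when it is done.

Besides the shell and the picture viewer there is one more tool, called after "Request:" as name(argument=value, ...) on one line, values as JSON. servo_tool: Moves the arm, as the interface text tells. Its arguments: {"type":"object","properties":{"rows":{"type":"array"}},"required":["rows"]}

```bash
ls; mkdir -p pics; python3 - <<'E'
from plant import telemetry, optics, ctrl
import cv2
print(telemetry.get_obs())
for n in ("top","side"):
    im=optics.snapshot(n); cv2.imwrite(f"pics/{n}0.png",im[:,:,::-1]); print(n,optics.camera_info(n))
E
```

```text
pics
{'clock': 0.0, 'joint_pos': array([ 9.10478597e+01,  2.05921257e+01,  6.33546569e-01, -1.98905806e-02,
       -7.01365404e+01, -1.65062083e+01]), 'qvel': array([-0.09593944, -0.00065793, -0.01694001, -0.01895067, -0.04940325,
        0.0611058 ]), 'tau': array([-9.13362837e-04, -5.82715023e+01,  2.93074107e+01,  6.99759588e+00,
        7.00330449e-03, -1.49781799e-04]), 'tool_pos': array([0.17981799, 0.65009338, 0.2256139 ]), 'orientation': array([ 1.79903488e+02, -9.10012128e-03, -1.54651149e+01]), 'force': array([-0.23811767,  0.62073169,  1.08509408]), 'moment': array([-0.05775408,  0.0012767 , -0.03397916]), 'opening': 0.08750941071075767}
top {'mtx': array([[527.53237647,   0.        , 284.92662523],
       [  0.        , 527.53237647, 199.13496004],
       [  0.        ,   0.        ,   1.        ]]), 'rvec': array([ 2.17206367, -2.11462505,  0.15768366]), 'tvec': array([0.0505188 , 0.5763823 , 1.44251927])}
side {'mtx': array([[469.63654771,   0.        , 277.83405864],
       [  0.        , 469.63654771, 209.95873982],
       [  0.        ,   0.        ,   1.        ]]), 'rvec': array([ 0.34787401, -2.6907294 ,  1.32861858]), 'tvec': array([0.53558539, 0.08727978, 1.02038035])}
```

View pics/top0.png

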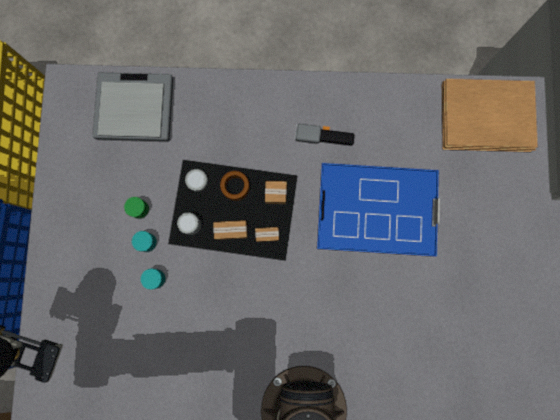

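View pics/side0.png

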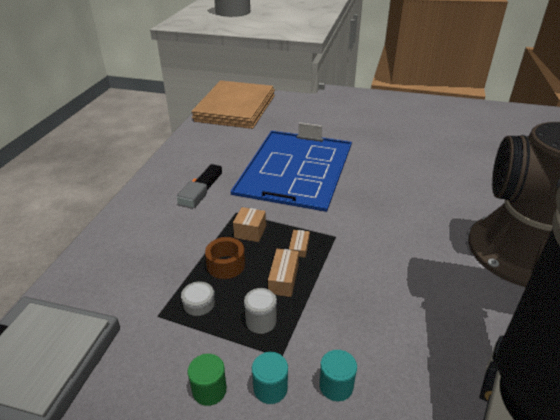

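The top view shows the mat on the left with:
- white tins at (196,180) and (188,223)
- tape at (234,185)
- square carton at (276,192)
- long carton at (230,230)
- slim box at (267,235)

The tray is on the right, with the card at its right end (435,212) and the handle at (323,205). In the side view the tall white tin is at (260,310) and the low one at (198,298). Green and turquoise look-alikes stand off the mat.

```bash
python3 - <<'E'
import cv2, numpy as np
t=cv2.imread('pics/top0.png'); s=cv2.imread('pics/side0.png')
a=cv2.resize(t[150:270,160:310],None,fx=4,fy=4,interpolation=cv2.INTER_CUBIC)
b=cv2.resize(s[200:345,160:345],None,fx=4,fy=4,interpolation=cv2.INTER_CUBIC)
c=cv2.resize(t[155:265,310:450],None,fx=5,fy=5,interpolation=cv2.INTER_CUBIC)
for n,i in zip("abc",(a,b,c)): cv2.imwrite(f'pics/crop_{n}.png',i); print(i.shape)
E
```

```text
(480, 600, 3)
(580, 740, 3)
(550, 700, 3)
```

View pics/crop_a.png

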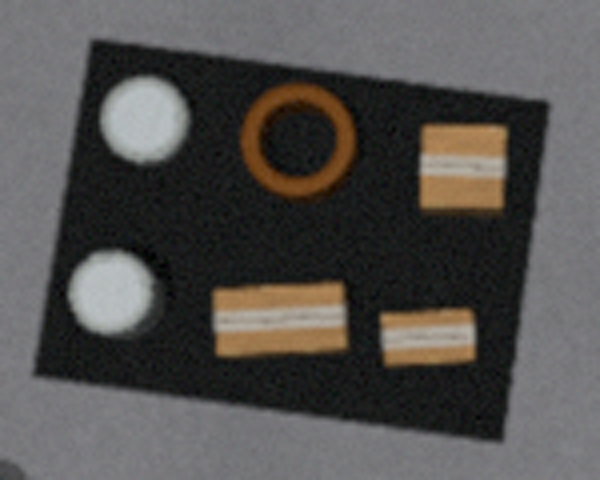

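View pics/crop_b.png

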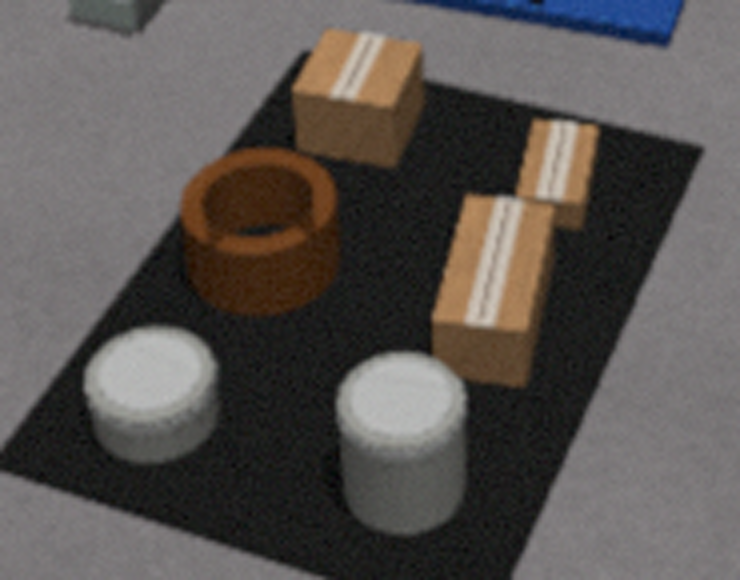

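View pics/crop_c.png

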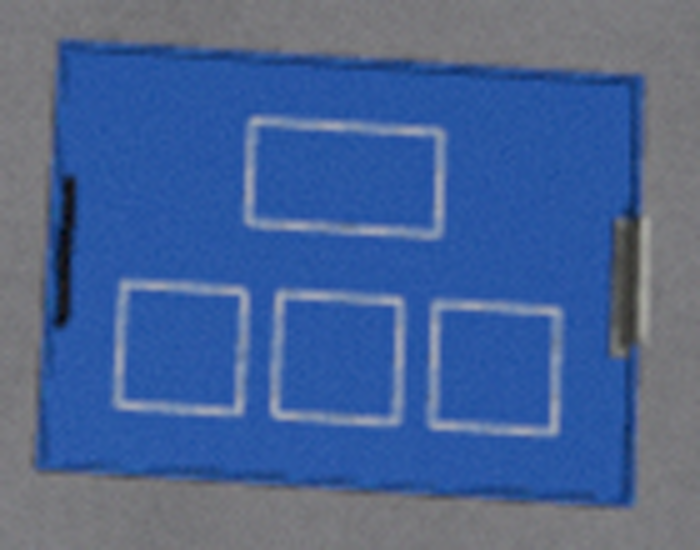

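```bash
cat > h.py <<'E'
import cv2, numpy as np
from plant import telemetry, optics, ctrl
def cam(n):
    c=optics.camera_info(n); R=cv2.Rodrigues(c['rvec'])[0]; return c['mtx'],R,np.array(c['tvec']).ravel()
def ray(n,p):
    K,R,t=cam(n); p=np.atleast_2d(p); d=np.c_[p,np.ones(len(p))]@np.linalg.inv(K).T@R; return -R.T@t,d
def plane(n,p,z):
    o,d=ray(n,p); return (o+d*((z-o[2])/d[:,2])[:,None])
def tri(pt,ps):
    P=[]
    for n in('top','side'):
        K,R,t=cam(n); P.append(K@np.c_[R,t])
    X=cv2.triangulatePoints(P[0],P[1],np.float64(pt).reshape(2,1),np.float64(ps).reshape(2,1)).ravel(); return X[:3]/X[3]
def proj(n,X):
    K,R,t=cam(n); return cv2.projectPoints(np.float64(X).reshape(-1,3),cv2.Rodrigues(R)[0],t,K,None)[0].reshape(-1,2)
U=6
def up(im,x0,y0,x1,y1):
    return cv2.resize(cv2.GaussianBlur(im,(3,3),0.6)[y0:y1,x0:x1],None,fx=U,fy=U,interpolation=cv2.INTER_CUBIC)
def toimg(c,x0,y0): return (np.asarray(c,float)+.5)/U-.5+[x0,y0]
E
python3 - <<'E'
from h import *
t=cv2.imread('pics/top0.png'); s=cv2.imread('pics/side0.png')
print('camT',ray('top',[0,0])[0],'camS',ray('side',[0,0])[0])
def segs(im,box,th,minA,name):
    u=up(im,*box); g=u.max(2); m=(g>th).astype(np.uint8)*255
    m=cv2.morphologyEx(m,cv2.MORPH_OPEN,np.ones((7,7)))
    cs,_=cv2.findContours(m,cv2.RETR_EXTERNAL,cv2.CHAIN_APPROX_NONE)
    v=u.copy()
    for c in cs:
        if cv2.contourArea(c)<minA: continue
        cv2.drawContours(v,[c],-1,(0,0,255),1); M=cv2.moments(c)
        r=cv2.minAreaRect(c); print(name,toimg((M['m10']/M['m00'],M['m01']/M['m00']),*box[:2]).round(2),'area',cv2.contourArea(c)/36,'rect',toimg(r[0],*box[:2]).round(2),np.array(r[1]).round(1)/U,round(r[2],1))
    cv2.imwrite(f'pics/seg_{name}.png',cv2.resize(v,None,fx=.7,fy=.7,interpolation=cv2.INTER_AREA)); print(v.shape)
segs(t,(178,163,293,250),125,2000,'top')
segs(s,(175,200,315,340),150,2000,'side')
E
```

```text
camT [0.3551522  0.06061287 1.51189402] camS [0.31842493 0.86884289 0.69236054]
top [266.72 233.83] area 257.30555555555554 rect [266.73 233.9 ] [12.36666667 22.53333333] 86.2
top [229.5  229.34] area 487.375 rect [229.44 229.3 ] [16.16666667 31.88333333] 87.0
top [187.24 222.66] area 297.7083333333333 rect [187.25 222.75] [19.33333333 19.33333333] 90.0
top [275.2  191.14] area 390.2361111111111 rect [275.25 191.17] [19.83333333 20.66666667] 90.0
top [195.53 179.39] area 313.69444444444446 rect [195.47 179.33] [20.05 20.1 ] 29.7
(522, 690, 3)
side [259.91 299.44] area 465.77777777777777 rect [260.08 299.42] [21.         28.33333333] 90.0
side [196.85 292.96] area 454.2361111111111 rect [196.75 293.25] [21.         28.66666667] 90.0
side [283.21 265.45] area 662.2638888888889 rect [283.02 265.12] [22.18333333 33.78333333] 12.4
side [298.97 239.96] area 269.22222222222223 rect [298.89 239.95] [15.2        20.06666667] 11.3
side [249.14 216.17] area 383.68055555555554 rect [249.04 215.99] [26.68333333 18.2       ] 13.6
(840, 840, 3)
```

View pics/seg_top.png

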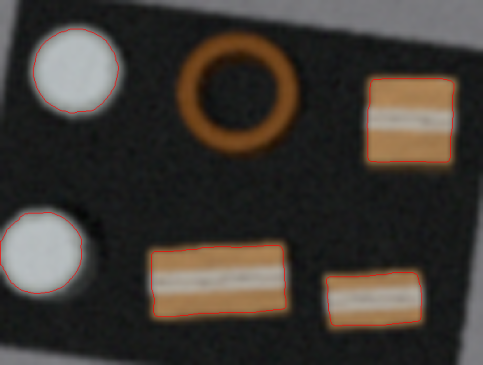

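View pics/seg_side.png

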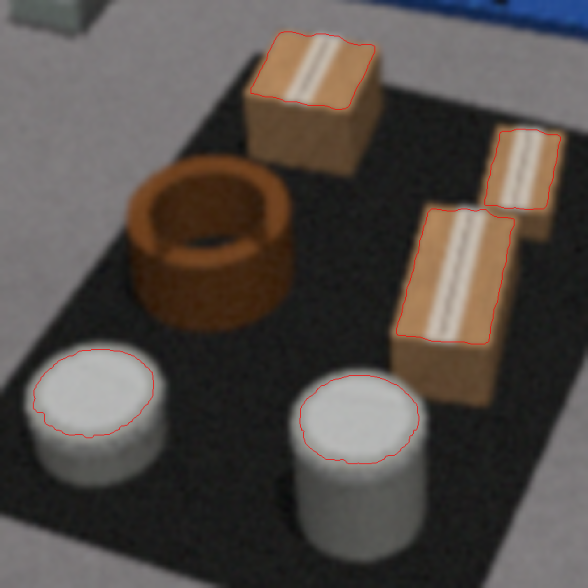

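```bash
python3 - <<'E'
from h import *
t=cv2.imread('pics/top0.png'); s=cv2.imread('pics/side0.png')
def segs(im,box,th,minA):
    u=up(im,*box); m=(u.max(2)>th).astype(np.uint8)*255
    m=cv2.morphologyEx(m,cv2.MORPH_OPEN,np.ones((7,7)))
    out=[]
    for c in cv2.findContours(m,cv2.RETR_EXTERNAL,cv2.CHAIN_APPROX_NONE)[0]:
        if cv2.contourArea(c)<minA or cv2.contourArea(c)>40000: continue
        M=cv2.moments(c); out.append((toimg((M['m10']/M['m00'],M['m01']/M['m00']),*box[:2]),toimg(c[:,0],*box[:2])))
    return out
# blank the bench (outside mat) by limiting to dark-surrounded blobs
T=segs(t,(176,163,293,250),125,2000); S=segs(s,(175,200,315,340),150,2000)
def near(L,p): return min(L,key=lambda q:np.hypot(*(q[0]-p)))
items=dict(tall_tin=((187,222),(260,299),.064),flat_tin=((195,179),(197,293),.034),square=((275,191),(249,216),.049),long=((229,229),(283,265),.044),slim=((267,234),(299,240),.024))
for k,(a,b,h) in items.items():
    a=near(T,a);b=near(S,b); X=tri(a[0],b[0])
    pt=plane('top',a[0],h)[0]; ps=plane('side',b[0],h)[0]
    w=plane('top',a[1],h)[:,:2].astype(np.float32); r=cv2.minAreaRect(w*1000); 
    w2=plane('side',b[1],h)[:,:2].astype(np.float32); r2=cv2.minAreaRect(w2*1000)
    print(k,'tri',X.round(4),'top@h',pt[:2].round(4),'side@h',ps[:2].round(4),'rect',np.round(r[0],1),np.round(r[1],1),round(r[2],1),'side rect',np.round(r2[0],1),np.round(r2[1],1),round(r2[2],1))
# tray
for n,im,box in(('top',t,(310,155,450,265)),('side',s,(225,115,360,215))):
    u=up(im,*box); hsv=cv2.cvtColor(u,cv2.COLOR_BGR2HSV)
    blue=((hsv[...,0]>100)&(hsv[...,0]<130)&(hsv[...,1]>120)).astype(np.uint8)*255
    cs,hi=cv2.findContours(blue,cv2.RETR_CCOMP,cv2.CHAIN_APPROX_NONE)
    for c,hh in zip(cs,hi[0]):
        A=cv2.contourArea(c)
        if A<3000: continue
        px=toimg(c[:,0],*box[:2]); 
        z=.004 if hh[3]>=0 else .012
        w=plane(n,px,z)[:,:2].astype(np.float32)*1000; r=cv2.minAreaRect(w)
        M=cv2.moments(c);pc=toimg((M['m10']/M['m00'],M['m01']/M['m00']),*box[:2])
        print(n,'hole' if hh[3]>=0 else 'outer',A/36,pc.round(2),'centroid',(plane(n,pc,z)[0,:2]*1000).round(1),'rect',np.round(r[0],1),np.round(r[1],1),round(r[2],1))
E
```

```text
tall_tin tri [0.4985 0.3334 0.0626] top@h [0.4989 0.3333] side@h [0.4975 0.3346] rect [498.7 333.7] [53.5 54.2] 2.9 side rect [497.4 333.9] [50.1 48.9] 14.6
flat_tin tri [0.6262 0.3223 0.0325] top@h [0.6262 0.3221] side@h [0.6253 0.3235] rect [626.4 322.2] [57.9 57.3] 62.2 side rect [625.6 322.8] [52.7 51.9] 72.3
square tri [0.5955 0.0938 0.0485] top@h [0.5959 0.0939] side@h [0.5947 0.0944] rect [595.9  93.7] [56.5 58.1] 1.5 side rect [595.  93.] [55.4 60.9] 1.0
long tri [0.4853 0.2185 0.041 ] top@h [0.4853 0.2182] side@h [0.484  0.2215] rect [485.5 218.3] [45.2 88.8] 4.6 side rect [484.3 218.5] [43.2 91.4] 4.7
slim tri [0.4768 0.1147 0.0222] top@h [0.4772 0.1148] side@h [0.4757 0.1168] rect [477.1 114.7] [35.  63.6] 5.4 side rect [476.  115.5] [33.  63.7] 4.7
top outer 487.77777777777777 [408.53 228.1 ] centroid [ 505.4 -288.5] rect [ 505.5 -288.6] [64.5 65. ] 87.7
top outer 489.3611111111111 [377.1  226.14] centroid [ 508.6 -198.9] rect [ 509.  -198.7] [64.8 64.9] 88.6
top outer 488.15277777777777 [345.78 224.07] centroid [ 512.1 -109.5] rect [ 512.3 -109.5] [64.9 64.8] 87.7
top ou
[... 468 characters left out ...]
512.8 -110.4] rect [ 513.  -110.5] [77.6 77.6] 87.6
top hole 903.4305555555555 [378.51 190.08] centroid [ 614.4 -204.3] rect [ 614.7 -204.3] [117.6  67.9] 87.9
side outer 321.0138888888889 [304.83 187.29] centroid [509.5 -99.1] rect [ 509.4 -100. ] [63.7 62.3] 87.7
side outer 6249.805555555556 [293.9  170.83] centroid [ 554.3 -167.5] rect [ 557.3 -194.4] [349.9 250.1] 87.8
side hole 526.4305555555555 [304.85 187.4 ] centroid [ 511.6 -110. ] rect [ 511.9 -111.4] [83.  78.4] 88.0
side hole 150.90277777777777 [311.97 170.61] centroid [ 509.9 -192.9] rect [ 508.5 -201.6] [83.2 78.7] 88.0
side hole 190.44444444444446 [275.47 164.65] centroid [ 613.7 -197.8] rect [ 613.6 -205.7] [123.7  69.4] 88.1
```

Both views agree to about 1.5 mm, and the measured tops (63, 33, 49, 41 and 22 mm) fit the listed sizes.
- **Tall tin:** it is the white one at top (187,222) / side (260,299), on the mat and 63 mm high. The green and turquoise ones are off the mat and stay put.
- **Tray:** the yaw is about -2.1°. The card is at the -y end, so the tall tin goes on the right square.

First I'll turn the tool so the jaws open along x.

```bash
cat > to.py <<'E'
import sys, numpy as np
from scipy.spatial.transform import Rotation as Ro
from plant import telemetry
o=telemetry.get_obs(); R=Ro.from_euler('xyz',o['orientation'],degrees=True)
print('t',round(float(o['clock']),2),'pos',o['tool_pos'].round(4),'ori',o['orientation'].round(2),'F',o['force'].round(1),'open',round(float(o['opening']),4))
for i in range(1,len(sys.argv),4):
    x,y,z,w=map(float,sys.argv[i:i+4])
    Rt=Ro.from_euler('xyz',[180,0,w],degrees=True)
    print('shift(tool)',R.inv().apply(np.array([x,y,z])-o['tool_pos']).round(4),'turn/6',(np.degrees((R.inv()*Rt).as_rotvec())/6).round(3), 'shift in target axes',Rt.inv().apply(np.array([x,y,z])-o['tool_pos']).round(4))
E
echo ok
```

```text
ok
```

Request:
servo_tool(rows=[[[0,0,0],[0,0,0.94],0],[[0,0,0],[0,0,0.94],0],[[0,0,0],[0,0,0.94],0],[[0,0,0],[0,0,0.94],0],[[0,0,0],[0,0,0.94],0],[[0,0,0],[0,0,0.94],0],[[0,0,0],[0,0,0.94],0],[[0,0,0],[0,0,0.94],0],[[0,0,0],[0,0,0.94],0],[[0,0,0],[0,0,0.94],0],[[0,0,0],[0,0,0.94],0],[[0,0,0],[0,0,0.94],0],[[0,0,0],[0,0,0.94],0],[[0,0,0],[0,0,0],0]])

```text
clock: 1.27
tool_pos: [0.1799, 0.6503, 0.226]
orientation: [180.0, -0.1, -89.0]
force: [0.9, 0.1, -0.2]
opening: 0.0872
```

```bash
python3 to.py 0.5955 0.094 0.12 -88.7
```

```text
t 1.27 pos [0.1799 0.6503 0.226 ] ori [ 1.7999e+02 -5.0000e-02 -8.9040e+01] F [ 0.9  0.1 -0.2] open 0.0872
shift(tool) [ 0.5631 -0.4062  0.1065] turn/6 [ 0.002 -0.009 -0.056] shift in target axes [ 0.5656 -0.4029  0.106 ]
```

Request:
servo_tool(rows=[[[0.0282,-0.0203,0.0053],[0,0,0],0],[[0.0282,-0.0203,0.0053],[0,0,0],0],[[0.0282,-0.0203,0.0053],[0,0,0],0],[[0.0282,-0.0203,0.0053],[0,0,0],0],[[0.0282,-0.0203,0.0053],[0,0,0],0],[[0.0282,-0.0203,0.0053],[0,0,0],0],[[0.0282,-0.0203,0.0053],[0,0,0],0],[[0.0282,-0.0203,0.0053],[0,0,0],0],[[0.0282,-0.0203,0.0053],[0,0,0],0],[[0.0282,-0.0203,0.0053],[0,0,0],0],[[0.0282,-0.0203,0.0053],[0,0,0],0],[[0.0282,-0.0203,0.0053],[0,0,0],0],[[0.0282,-0.0203,0.0053],[0,0,0],0],[[0.0282,-0.0203,0.0053],[0,0,0],0],[[0.0282,-0.0203,0.0053],[0,0,0],0],[[0.0282,-0.0203,0.0053],[0,0,0],0],[[0.0282,-0.0203,0.0053],[0,0,0],0],[[0.0282,-0.0203,0.0053],[0,0,0],0],[[0.0282,-0.0203,0.0053],[0,0,0],0],[[0.0282,-0.0203,0.0053],[0,0,0],0]])

```text
clock: 2.93
tool_pos: [0.5986, 0.0938, 0.1202]
orientation: [180.0, -0.0, -88.6]
force: [0.4, 1.5, -0.3]
opening: 0.0877
```

Request:
servo_tool(rows=[[[0,0,0],[0,0,-0.05],0],[[0,0,0],[0,0,0],0],[[0,0,0],[0,0,0],0]])

```text
clock: 3.18
tool_pos: [0.5976, 0.095, 0.1202]
orientation: [180.0, -0.0, -88.4]
force: [-0.1, 0.2, 0.2]
opening: 0.088
```

```bash
python3 to.py 0.5955 0.094 0.016 -88.7
```

```text
t 3.18 pos [0.5976 0.095  0.1202] ori [ 1.7996e+02 -1.0000e-02 -8.8420e+01] F [-0.1  0.2  0.2] open 0.088
shift(tool) [0.0009 0.0021 0.1042] turn/6 [ 0.007 -0.002  0.046] shift in target axes [0.001  0.0022 0.1042]
```

Request:
servo_tool(rows=[[[0.0005,0.001,0.02],[0,0,0.046],0],[[0.0005,0.001,0.02],[0,0,0],0],[[0,0,0.02],[0,0,0],0],[[0,0,0.02],[0,0,0],0],[[0,0,0.014],[0,0,0],0],[[0,0,0.01],[0,0,0],0],[[0,0,0],[0,0,0],0],[[0,0,0],[0,0,0],1],[[0,0,0],[0,0,0],1],[[0,0,0],[0,0,0],1],[[0,0,0],[0,0,0],1],[[0,0,0],[0,0,0],1],[[0,0,0],[0,0,0],1],[[0,0,0],[0,0,0],1],[[0,0,0],[0,0,0],1]])

```text
clock: 4.43
tool_pos: [0.5958, 0.0943, 0.0172]
orientation: [-180.0, 0.0, -88.8]
force: [-3.0, 0.4, 6.2]
opening: 0.058
```

```bash
python3 to.py 0.509 -0.201 0.17 -92.1
```

```text
t 4.43 pos [0.5958 0.0943 0.0172] ori [-1.7999e+02  1.0000e-02 -8.8750e+01] F [-3.   0.4  6.2] open 0.058
shift(tool) [ 0.2933  0.0932 -0.1528] turn/6 [-0.002  0.001  0.558] shift in target axes [ 0.2983  0.076  -0.1528]
```

Request:
servo_tool(rows=[[[0,0,-0.01],[0,0,0],1],[[0,0,-0.02],[0,0,0],1],[[0,0,-0.03],[0,0,0],1],[[0,0,-0.03],[0,0,0.28],1],[[0,0,-0.01],[0,0,0.28],1],[[0.0271,0.0069,0],[0,0,0],1],[[0.0271,0.0069,0],[0,0,0],1],[[0.0271,0.0069,0],[0,0,0],1],[[0.0271,0.0069,0],[0,0,0],1],[[0.0271,0.0069,0],[0,0,0],1],[[0.0271,0.0069,0],[0,0,0],1],[[0.0271,0.0069,0],[0,0,0],1],[[0.0271,0.0069,0],[0,0,0],1],[[0.0271,0.0069,0],[0,0,0],1],[[0.0271,0.0069,0],[0,0,0],1],[[0.0271,0.0069,0],[0,0,0],1],[[0,0,0],[0,0,0],1],[[0,0,0],[0,0,0],1],[[0,0,0],[0,0,0],1]])

```text
clock: 6.02
tool_pos: [0.509, -0.2009, 0.1168]
orientation: [-180.0, 0.0, -92.2]
force: [0.3, 0.2, -3.0]
opening: 0.0585
```

```bash
python3 to.py 0.509 -0.201 0.018 -92.1
```

```text
t 6.02 pos [ 0.509  -0.2009  0.1168] ori [-1.7998e+02  1.0000e-02 -9.2170e+01] F [ 0.3  0.2 -3. ] open 0.0585
shift(tool) [0.0001 0.     0.0988] turn/6 [-0.003  0.001 -0.011] shift in target axes [ 0.0001 -0.      0.0988]
```

Request:
servo_tool(rows=[[[0,0,0.02],[0,0,0],1],[[0,0,0.02],[0,0,0],1],[[0,0,0.02],[0,0,0],1],[[0,0,0.016],[0,0,0],1],[[0,0,0.01],[0,0,0],1],[[0,0,0.005],[0,0,0],1],[[0,0,0.003],[0,0,0],1],[[0,0,0.003],[0,0,0],1],[[0,0,0.001],[0,0,0],1],[[0,0,0],[0,0,0],1],[[0,0,0],[0,0,0],1]])

```text
clock: 6.93
tool_pos: [0.5095, -0.2009, 0.0192]
orientation: [-179.9, -0.0, -92.1]
force: [-0.6, 0.2, -1.9]
opening: 0.0581
```

Request:
servo_tool(rows=[[[0,0,0.0007],[0,0,0],1],[[0,0,0.0007],[0,0,0],1],[[0,0,0],[0,0,0],1],[[0,0,0],[0,0,0],1]])

```text
clock: 7.27
tool_pos: [0.509, -0.2008, 0.0173]
orientation: [-180.0, -0.0, -92.1]
force: [0.7, -0.1, -1.7]
opening: 0.058
```

Request:
servo_tool(rows=[[[0,0,0.0005],[0,0,0],1],[[0,0,0.0005],[0,0,0],1],[[0,0,0],[0,0,0],1],[[0,0,0],[0,0,0],1]])

```text
clock: 7.6
tool_pos: [0.5091, -0.2009, 0.0172]
orientation: [-180.0, -0.0, -92.1]
force: [-3.4, 2.5, 8.6]
opening: 0.058
```

Request:
servo_tool(rows=[[[0,0,0],[0,0,0],0.3],[[0,0,0],[0,0,0],0.2],[[0,0,0],[0,0,0],0.15],[[0,0,0],[0,0,0],0.15],[[0,0,0],[0,0,0],0.15],[[0,0,-0.01],[0,0,0],0.15],[[0,0,-0.02],[0,0,0],0.15],[[0,0,-0.03],[0,0,0],0.15],[[0,0,-0.03],[0,0,0],0],[[0,0,-0.02],[0,0,0],0]])

```text
clock: 8.43
tool_pos: [0.5099, -0.2011, 0.1297]
orientation: [-179.8, -0.0, -92.1]
force: [0.6, 0.2, 0.5]
opening: 0.0828
```

```bash
python3 to.py 0.4985 0.3338 0.13 -90; python3 - <<'E'
from h import *
im=optics.snapshot('top'); cv2.imwrite('pics/top1.png',im[:,:,::-1])
im2=optics.snapshot('side'); cv2.imwrite('pics/side1.png',im2[:,:,::-1])
a=cv2.resize(im[150:270,310:450,::-1],None,fx=4,fy=4);b=cv2.resize(im2[115:235,225:365,::-1],None,fx=4,fy=4)
cv2.imwrite('pics/c1.png',cv2.resize(np.hstack([a,b]),(800,343)))
E
```

```text
t 8.43 pos [ 0.5099 -0.2011  0.1297] ori [-1.7984e+02 -4.0000e-02 -9.2080e+01] F [0.6 0.2 0.5] open 0.0828
shift(tool) [-0.5341  0.0309 -0.0008] turn/6 [-0.027 -0.007 -0.347] shift in target axes [-5.349e-01  1.140e-02 -3.000e-04]
```

View pics/c1.png

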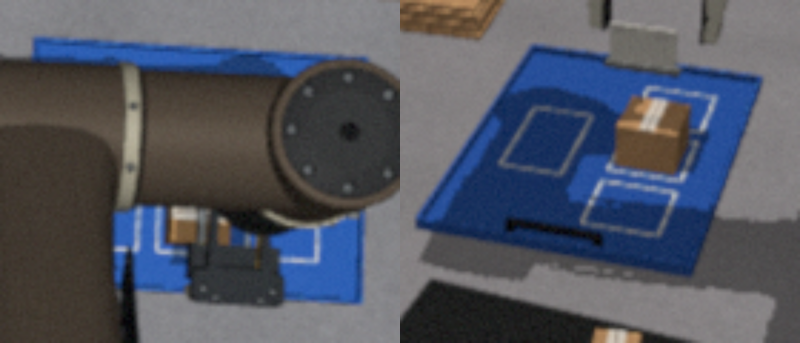

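Request:
servo_tool(rows=[[[-0.01,0,0],[0,0,-0.347],0],[[-0.0375,0.0008,0],[0,0,0],0],[[-0.0375,0.0008,0],[0,0,0],0],[[-0.0375,0.0008,0],[0,0,0],0],[[-0.0375,0.0008,0],[0,0,0],0],[[-0.0375,0.0008,0],[0,0,0],0],[[-0.0375,0.0008,0],[0,0,0],0],[[-0.0375,0.0008,0],[0,0,0],0],[[-0.0375,0.0008,0],[0,0,0],0],[[-0.0375,0.0008,0],[0,0,0],0],[[-0.0375,0.0008,0],[0,0,0],0],[[-0.0375,0.0008,0],[0,0,0],0],[[-0.0375,0.0008,0],[0,0,0],0],[[-0.0375,0.0008,0],[0,0,0],0],[[-0.0375,0.0008,0],[0,0,0],0],[[0,0,0],[0,0,0],0],[[0,0,0],[0,0,0],0],[[0,0,0],[0,0,0],0]])

```text
clock: 10.03
tool_pos: [0.4975, 0.3341, 0.1251]
orientation: [179.9, -0.1, -89.9]
force: [-0.2, -0.8, -0.3]
opening: 0.0875
```

```bash
python3 to.py 0.4985 0.3336 0.02 -90
```

```text
t 10.03 pos [0.4975 0.3341 0.1251] ori [ 1.7991e+02 -1.0000e-01 -8.9940e+01] F [-0.2 -0.8 -0.3] open 0.0875
shift(tool) [ 0.0003 -0.0012  0.1051] turn/6 [ 0.016 -0.016  0.01 ] shift in target axes [ 0.0005 -0.001   0.1051]
```

Request:
servo_tool(rows=[[[0.0003,-0.001,0.02],[0,0,0],0],[[0,0,0.02],[0,0,0],0],[[0,0,0.02],[0,0,0],0],[[0,0,0.02],[0,0,0],0],[[0,0,0.015],[0,0,0],0],[[0,0,0.01],[0,0,0],0],[[0,0,0],[0,0,0],0],[[0,0,0],[0,0,0],1],[[0,0,0],[0,0,0],1],[[0,0,0],[0,0,0],1],[[0,0,0],[0,0,0],1],[[0,0,0],[0,0,0],1],[[0,0,0],[0,0,0],1],[[0,0,0],[0,0,0],1],[[0,0,0],[0,0,0],1]])

```text
clock: 11.28
tool_pos: [0.4992, 0.334, 0.0218]
orientation: [180.0, 0.0, -90.0]
force: [-4.4, -0.8, 5.8]
opening: 0.0556
```

Request:
servo_tool(rows=[[[0,0,-0.01],[0,0,0],1],[[0,0,-0.02],[0,0,0],1],[[0,0,-0.03],[0,0,0],1],[[0,0,-0.03],[0,0,0],1],[[0,0,-0.03],[0,0,0],1],[[0,0,0],[0,0,0],1],[[0,0,0],[0,0,0],1]])

```text
clock: 11.87
tool_pos: [0.5001, 0.3346, 0.1433]
orientation: [-179.9, 0.2, -90.0]
force: [-0.6, -0.4, -4.9]
opening: 0.0559
```

```bash
python3 to.py 0.5058 -0.2905 0.14 -92.1
```

```text
t 11.87 pos [0.5001 0.3346 0.1433] ori [-179.86    0.18  -90.04] F [-0.6 -0.4 -4.9] open 0.0559
shift(tool) [ 0.6251 -0.0061  0.0013] turn/6 [-0.022  0.031  0.344] shift in target axes [ 0.6245 -0.0286  0.0033]
```

Request:
servo_tool(rows=[[[0.01,0,0],[0,0,0.344],1],[[0.0341,-0.0016,0],[0,0,0],1],[[0.0341,-0.0016,0],[0,0,0],1],[[0.0341,-0.0016,0],[0,0,0],1],[[0.0341,-0.0016,0],[0,0,0],1],[[0.0341,-0.0016,0],[0,0,0],1],[[0.0341,-0.0016,0],[0,0,0],1],[[0.0341,-0.0016,0],[0,0,0],1],[[0.0341,-0.0016,0],[0,0,0],1],[[0.0341,-0.0016,0],[0,0,0],1],[[0.0341,-0.0016,0],[0,0,0],1],[[0.0341,-0.0016,0],[0,0,0],1],[[0.0341,-0.0016,0],[0,0,0],1],[[0.0341,-0.0016,0],[0,0,0],1],[[0.0341,-0.0016,0],[0,0,0],1],[[0.0341,-0.0016,0],[0,0,0],1],[[0.0341,-0.0016,0],[0,0,0],1],[[0.0341,-0.0016,0],[0,0,0],1],[[0.0341,-0.0016,0],[0,0,0],1],[[0,0,0],[0,0,0],1]])

```text
clock: 13.53
tool_pos: [0.5044, -0.295, 0.139]
orientation: [179.8, -0.0, -92.3]
force: [-0.4, 0.1, -3.5]
opening: 0.0554
```

Request:
servo_tool(rows=[[[0,0,0],[0,0,0],1],[[0,0,0],[0,0,0],1]])

```text
clock: 13.7
tool_pos: [0.5045, -0.2903, 0.1395]
orientation: [179.8, 0.1, -92.2]
force: [-0.0, -0.3, -4.0]
opening: 0.0555
```

```bash
python3 to.py 0.5058 -0.2905 0.0218 -92.1
```

```text
t 13.7 pos [ 0.5045 -0.2903  0.1395] ori [ 1.7983e+02  6.0000e-02 -9.2180e+01] F [-0.  -0.3 -4. ] open 0.0555
shift(tool) [ 0.0002 -0.0016  0.1177] turn/6 [ 0.028  0.01  -0.013] shift in target axes [ 1.000e-04 -1.300e-03  1.177e-01]
```

Request:
servo_tool(rows=[[[0,-0.0013,0.02],[0,0,0],1],[[0,0,0.025],[0,0,0],1],[[0,0,0.025],[0,0,0],1],[[0,0,0.02],[0,0,0],1],[[0,0,0.015],[0,0,0],1],[[0,0,0.006],[0,0,0],1],[[0,0,0.003],[0,0,0],1],[[0,0,0.002],[0,0,0],1],[[0,0,0.001],[0,0,0],1],[[0,0,0],[0,0,0],1],[[0,0,0],[0,0,0],1]])

```text
clock: 14.62
tool_pos: [0.5077, -0.2907, 0.0251]
orientation: [-179.9, -0.0, -92.1]
force: [0.6, -0.1, -3.9]
opening: 0.0557
```

Request:
servo_tool(rows=[[[0,0,0.0006],[0,0,0],1],[[0,0,0.0006],[0,0,0],1],[[0,0,0],[0,0,0],1],[[0,0,0],[0,0,0],1]])

```text
clock: 14.95
tool_pos: [0.5071, -0.2907, 0.0231]
orientation: [-180.0, -0.0, -92.1]
force: [0.5, 0.1, -5.1]
opening: 0.0551
```

Request:
servo_tool(rows=[[[0,0.001,0],[0,0,0],1],[[0,0,0.0006],[0,0,0],1],[[0,0,0.0006],[0,0,0],1],[[0,0,0],[0,0,0],1],[[0,0,0],[0,0,0],1]])

```text
clock: 15.37
tool_pos: [0.506, -0.2906, 0.0218]
orientation: [180.0, -0.0, -92.1]
force: [-0.0, 0.7, -2.3]
opening: 0.0555
```

Request:
servo_tool(rows=[[[0,0,0.0006],[0,0,0],1],[[0,0,0],[0,0,0],1],[[0,0,0],[0,0,0],1]])

```text
clock: 15.62
tool_pos: [0.5061, -0.2906, 0.0218]
orientation: [-180.0, -0.0, -92.1]
force: [-2.8, 1.6, 6.6]
opening: 0.0558
```

Contact is made, so I'll release, rise and head for the flat tin.

Request:
servo_tool(rows=[[[0,0,0],[0,0,0],0.32],[[0,0,0],[0,0,0],0.22],[[0,0,0],[0,0,0],0.18],[[0,0,0],[0,0,0],0.18],[[0,0,0],[0,0,0],0.18],[[0,0,-0.01],[0,0,0],0.18],[[0,0,-0.02],[0,0,0],0.18],[[0,0,-0.03],[0,0,0],0.18],[[0,0,-0.03],[0,0,0],0],[[0,0,-0.03],[0,0,0],0],[[0,0,0],[0,0,0],0]])

```text
clock: 16.53
tool_pos: [0.5095, -0.292, 0.1485]
orientation: [-179.4, -0.2, -92.0]
force: [0.4, -0.7, 0.5]
opening: 0.085
```

```bash
python3 to.py 0.6259 0.3226 0.13 -90; python3 - <<'E'
from h import *
im2=optics.snapshot('side')[...,::-1]; cv2.imwrite('pics/side2.png',im2)
cv2.imwrite('pics/c2.png',cv2.resize(im2[100:345,160:365],None,fx=2.4,fy=2.4))
E
```

```text
t 16.53 pos [ 0.5095 -0.292   0.1485] ori [-179.44   -0.2   -92.02] F [ 0.4 -0.7  0.5] open 0.085
shift(tool) [-0.6184 -0.0944  0.0173] turn/6 [-0.092 -0.035 -0.337] shift in target axes [-0.6146 -0.1164  0.0185]
```

View pics/c2.png

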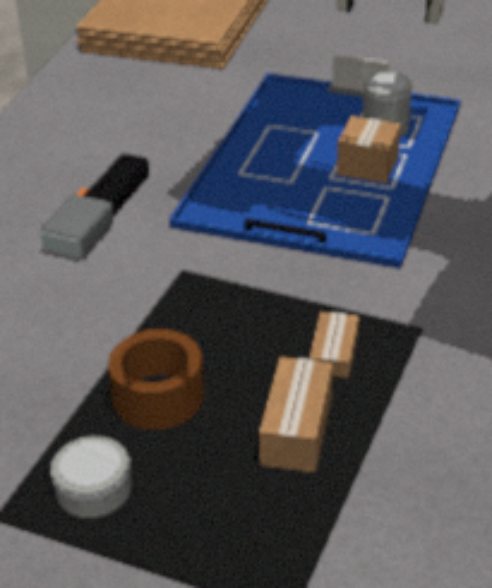

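The tall tin and square carton stand upright in their squares, at about crop (387,97) and (368,148). Next is the flat tin at (92,475).

Request:
servo_tool(rows=[[[0,0,0],[0,0,-0.337],0],[[-0.0341,-0.0065,0],[0,0,0],0],[[-0.0341,-0.0065,0],[0,0,0],0],[[-0.0341,-0.0065,0],[0,0,0],0],[[-0.0341,-0.0065,0],[0,0,0],0],[[-0.0341,-0.0065,0],[0,0,0],0],[[-0.0341,-0.0065,0],[0,0,0],0],[[-0.0341,-0.0065,0],[0,0,0],0],[[-0.0341,-0.0065,0],[0,0,0],0],[[-0.0341,-0.0065,0],[0,0,0],0],[[-0.0341,-0.0065,0],[0,0,0],0],[[-0.0341,-0.0065,0],[0,0,0],0],[[-0.0341,-0.0065,0],[0,0,0],0],[[-0.0341,-0.0065,0],[0,0,0],0],[[-0.0341,-0.0065,0],[0,0,0],0],[[-0.0341,-0.0065,0],[0,0,0],0],[[-0.0341,-0.0065,0],[0,0,0],0],[[-0.0341,-0.0065,0],[0,0,0],0],[[-0.0341,-0.0065,0],[0,0,0],0],[[0,0,0],[0,0,0],0]])

```text
clock: 18.25
tool_pos: [0.6243, 0.3284, 0.1399]
orientation: [-180.0, -0.0, -89.9]
force: [1.0, -1.0, 0.7]
opening: 0.0875
```

Request:
servo_tool(rows=[[[0,0,0.03],[0,0,0],0],[[0,0,0],[0,0,0],0],[[0,0,0],[0,0,0],0],[[0,0,0],[0,0,0],0]])

```text
clock: 18.58
tool_pos: [0.6241, 0.3227, 0.1117]
orientation: [180.0, -0.0, -90.1]
force: [0.7, -0.8, 0.2]
opening: 0.0874
```

```bash
python3 to.py 0.6262 0.3226 0.0095 -90
```

```text
t 18.58 pos [0.6241 0.3227 0.1117] ori [ 1.7999e+02 -4.0000e-02 -9.0080e+01] F [ 0.7 -0.8  0.2] open 0.0874
shift(tool) [-0.     -0.0021  0.1022] turn/6 [ 0.001 -0.007 -0.013] shift in target axes [ 1.000e-04 -2.100e-03  1.022e-01]
```

Request:
servo_tool(rows=[[[0,-0.002,0.02],[0,0,0],0],[[0,0,0.02],[0,0,0],0],[[0,0,0.02],[0,0,0],0],[[0,0,0.02],[0,0,0],0],[[0,0,0.014],[0,0,0],0],[[0,0,0.007],[0,0,0],0],[[0,0,0],[0,0,0],0],[[0,0,0],[0,0,0],1],[[0,0,0],[0,0,0],1],[[0,0,0],[0,0,0],1],[[0,0,0],[0,0,0],1],[[0,0,0],[0,0,0],1],[[0,0,0],[0,0,0],1],[[0,0,0],[0,0,0],1],[[0,0,0],[0,0,0],1]])

```text
clock: 19.83
tool_pos: [0.626, 0.3233, 0.011]
orientation: [-180.0, 0.0, -90.1]
force: [-1.2, -0.2, 5.9]
opening: 0.0595
```

Request:
servo_tool(rows=[[[0,0,-0.01],[0,0,0],1],[[0,0,-0.02],[0,0,0],1],[[0,0,-0.03],[0,0,0],1],[[0,0,-0.03],[0,0,0],1],[[0,0,-0.03],[0,0,0],1],[[0,0,0],[0,0,0.344],1],[[0,0,0],[0,0,0],1]])

```text
clock: 20.42
tool_pos: [0.6268, 0.3238, 0.133]
orientation: [-179.8, 0.2, -92.2]
force: [-0.5, 0.5, -2.4]
opening: 0.0591
```

```bash
python3 to.py 0.5125 -0.1108 0.14 -92.1
```

```text
t 20.42 pos [0.6268 0.3238 0.133 ] ori [-1.7982e+02  1.7000e-01 -9.2230e+01] F [-0.5  0.5 -2.4] open 0.0591
shift(tool) [ 0.4387  0.0973 -0.0086] turn/6 [-0.03   0.029 -0.021] shift in target axes [ 0.4385  0.0983 -0.007 ]
```

Request:
servo_tool(rows=[[[0.0313,0.007,0],[0,0,0],1],[[0.0313,0.007,0],[0,0,0],1],[[0.0313,0.007,0],[0,0,0],1],[[0.0313,0.007,0],[0,0,0],1],[[0.0313,0.007,0],[0,0,0],1],[[0.0313,0.007,0],[0,0,0],1],[[0.0313,0.007,0],[0,0,0],1],[[0.0313,0.007,0],[0,0,0],1],[[0.0313,0.007,0],[0,0,0],1],[[0.0313,0.007,0],[0,0,0],1],[[0.0313,0.007,0],[0,0,0],1],[[0.0313,0.007,0],[0,0,0],1],[[0.0313,0.007,0],[0,0,0],1],[[0.0313,0.007,0],[0,0,0],1],[[0,0,0],[0,0,0],1],[[0,0,0],[0,0,0],1],[[0,0,0],[0,0,0],1],[[0,0,0],[0,0,0],1]])

```text
clock: 21.92
tool_pos: [0.5115, -0.1106, 0.1297]
orientation: [180.0, 0.0, -92.1]
force: [0.7, 0.2, -2.1]
opening: 0.0598
```

```bash
python3 to.py 0.5125 -0.1108 0.0110 -92.1
```

```text
t 21.92 pos [ 0.5115 -0.1106  0.1297] ori [179.95   0.   -92.1 ] F [ 0.7  0.2 -2.1] open 0.0598
shift(tool) [ 1.000e-04 -1.100e-03  1.187e-01] turn/6 [0.008 0.    0.001] shift in target axes [ 1.000e-04 -1.000e-03  1.187e-01]
```

Request:
servo_tool(rows=[[[0,-0.0005,0.02],[0,0,0],1],[[0,0,0.025],[0,0,0],1],[[0,0,0.025],[0,0,0],1],[[0,0,0.02],[0,0,0],1],[[0,0,0.015],[0,0,0],1],[[0,0,0.006],[0,0,0],1],[[0,0,0.003],[0,0,0],1],[[0,0,0.002],[0,0,0],1],[[0,0,0.001],[0,0,0],1],[[0,0,0],[0,0,0],1],[[0,0,0],[0,0,0],1],[[0,0,0],[0,0,0],1]])

```text
clock: 22.92
tool_pos: [0.5126, -0.1111, 0.0139]
orientation: [-179.9, 0.0, -92.1]
force: [0.5, 0.0, -1.2]
opening: 0.0595
```

Request:
servo_tool(rows=[[[0,0,0.0006],[0,0,0],1],[[0,0,0.0006],[0,0,0],1],[[0,0,0],[0,0,0],1],[[0,0,0],[0,0,0],1]])

```text
clock: 23.25
tool_pos: [0.5121, -0.1112, 0.012]
orientation: [-180.0, -0.0, -92.1]
force: [0.5, -0.8, -2.7]
opening: 0.0593
```

Request:
servo_tool(rows=[[[0,0,0.0006],[0,0,0],1],[[0,0,0.0005],[0,0,0],1],[[0,0,0],[0,0,0],1],[[0,0,0],[0,0,0],1]])

```text
clock: 23.58
tool_pos: [0.5122, -0.1112, 0.011]
orientation: [-180.0, -0.0, -92.1]
force: [-0.9, -0.9, 1.0]
opening: 0.0594
```

Request:
servo_tool(rows=[[[0,0,0.0002],[0,0,0],1],[[0,0,0],[0,0,0],1],[[0,0,0],[0,0,0],0.28],[[0,0,0],[0,0,0],0.2],[[0,0,0],[0,0,0],0.15],[[0,0,0],[0,0,0],0.15],[[0,0,0],[0,0,0],0.15],[[0,0,-0.01],[0,0,0],0.15],[[0,0,-0.02],[0,0,0],0.15],[[0,0,-0.03],[0,0,0],0.15],[[0,0,-0.03],[0,0,0],0],[[0,0,-0.03],[0,0,0],0],[[0,0,0],[0,0,0],0],[[0,0,0],[0,0,0],0]])

```text
clock: 24.75
tool_pos: [0.5135, -0.1111, 0.1334]
orientation: [-179.7, 0.0, -92.1]
force: [0.2, 0.2, -1.4]
opening: 0.0871
```

```bash
python3 to.py 0.485 0.2187 0.13 -85.4
```

```text
t 24.75 pos [ 0.5135 -0.1111  0.1334] ori [-1.7971e+02  5.0000e-02 -9.2130e+01] F [ 0.2  0.2 -1.4] open 0.0871
shift(tool) [-0.3285  0.0407  0.0034] turn/6 [-0.048  0.005 -1.122] shift in target axes [-0.331   0.0019  0.0034]
```

Request:
servo_tool(rows=[[[0,0,0],[0,0,-0.561],0],[[0,0,0],[0,0,-0.561],0],[[-0.0301,0.0002,0],[0,0,0],0],[[-0.0301,0.0002,0],[0,0,0],0],[[-0.0301,0.0002,0],[0,0,0],0],[[-0.0301,0.0002,0],[0,0,0],0],[[-0.0301,0.0002,0],[0,0,0],0],[[-0.0301,0.0002,0],[0,0,0],0],[[-0.0301,0.0002,0],[0,0,0],0],[[-0.0301,0.0002,0],[0,0,0],0],[[-0.0301,0.0002,0],[0,0,0],0],[[-0.0301,0.0002,0],[0,0,0],0],[[-0.0301,0.0002,0],[0,0,0],0],[[0,0,0],[0,0,0],0],[[0,0,0],[0,0,0],0],[[0,0,0],[0,0,0],0],[[0,0,0],[0,0,0],0]])

```text
clock: 26.17
tool_pos: [0.4831, 0.2177, 0.1302]
orientation: [179.9, -0.0, -85.4]
force: [-1.1, 0.3, 0.2]
opening: 0.0875
```

```bash
python3 to.py 0.485 0.2187 0.014 -85.4
```

```text
t 26.17 pos [0.4831 0.2177 0.1302] ori [ 1.7994e+02 -4.0000e-02 -8.5440e+01] F [-1.1  0.3  0.2] open 0.0875
shift(tool) [-0.0009 -0.0021  0.1162] turn/6 [ 0.01  -0.007 -0.007] shift in target axes [-0.0008 -0.002   0.1162]
```

Request:
servo_tool(rows=[[[-0.0008,-0.001,0.02],[0,0,0],0],[[0,0,0.025],[0,0,0],0],[[0,0,0.025],[0,0,0],0],[[0,0,0.02],[0,0,0],0],[[0,0,0.016],[0,0,0],0],[[0,0,0.01],[0,0,0],0],[[0,0,0],[0,0,0],0],[[0,0,0],[0,0,0],1],[[0,0,0],[0,0,0],1],[[0,0,0],[0,0,0],1],[[0,0,0],[0,0,0],1],[[0,0,0],[0,0,0],1],[[0,0,0],[0,0,0],1],[[0,0,0],[0,0,0],1],[[0,0,0],[0,0,0],1],[[0,0,0],[0,0,0],1]])

```text
clock: 27.5
tool_pos: [0.4844, 0.2196, 0.0149]
orientation: [-180.0, 0.0, -85.4]
force: [-2.6, 0.7, 4.0]
opening: 0.0458
```

Request:
servo_tool(rows=[[[0,0,-0.01],[0,0,0],1],[[0,0,-0.02],[0,0,0],1],[[0,0,-0.03],[0,0,0],1],[[0,0,-0.03],[0,0,0],1],[[0,0,-0.03],[0,0,0],1],[[0,0,0],[0,0,0.56],1],[[0,0,0],[0,0,0.56],1],[[0,0,0],[0,0,0],1],[[0,0,0],[0,0,0],1]])

```text
clock: 28.25
tool_pos: [0.484, 0.2192, 0.1347]
orientation: [180.0, -0.0, -92.0]
force: [0.0, -0.3, -3.2]
opening: 0.0458
```

```bash
python3 to.py 0.614 -0.2047 0.134 -92.1
```

```text
t 28.25 pos [0.484  0.2192 0.1347] ori [ 1.7997e+02 -1.0000e-02 -9.2040e+01] F [ 0.  -0.3 -3.2] open 0.0458
shift(tool) [ 0.419  -0.145   0.0008] turn/6 [ 0.005 -0.002  0.01 ] shift in target axes [ 0.4189 -0.1455  0.0007]
```

Request:
servo_tool(rows=[[[0.0299,-0.0104,0],[0,0,0],1],[[0.0299,-0.0104,0],[0,0,0],1],[[0.0299,-0.0104,0],[0,0,0],1],[[0.0299,-0.0104,0],[0,0,0],1],[[0.0299,-0.0104,0],[0,0,0],1],[[0.0299,-0.0104,0],[0,0,0],1],[[0.0299,-0.0104,0],[0,0,0],1],[[0.0299,-0.0104,0],[0,0,0],1],[[0.0299,-0.0104,0],[0,0,0],1],[[0.0299,-0.0104,0],[0,0,0],1],[[0.0299,-0.0104,0],[0,0,0],1],[[0.0299,-0.0104,0],[0,0,0],1],[[0.0299,-0.0104,0],[0,0,0],1],[[0.0299,-0.0104,0],[0,0,0],1],[[0,0,0],[0,0,0],1],[[0,0,0],[0,0,0],1],[[0,0,0],[0,0,0],1],[[0,0,0],[0,0,0],1]])

```text
clock: 29.75
tool_pos: [0.6138, -0.2035, 0.1342]
orientation: [179.9, 0.0, -92.0]
force: [-0.0, 0.7, -2.3]
opening: 0.0458
```

```bash
python3 to.py 0.614 -0.2040 0.0149 -92.1
```

```text
t 29.75 pos [ 0.6138 -0.2035  0.1342] ori [ 1.7994e+02  1.0000e-02 -9.2050e+01] F [-0.   0.7 -2.3] open 0.0458
shift(tool) [ 0.0006 -0.0003  0.1193] turn/6 [0.011 0.002 0.008] shift in target axes [ 0.0005 -0.0002  0.1193]
```

Request:
servo_tool(rows=[[[0.0004,0,0.02],[0,0,0],1],[[0,0,0.025],[0,0,0],1],[[0,0,0.025],[0,0,0],1],[[0,0,0.02],[0,0,0],1],[[0,0,0.015],[0,0,0],1],[[0,0,0.006],[0,0,0],1],[[0,0,0.003],[0,0,0],1],[[0,0,0.002],[0,0,0],1],[[0,0,0.001],[0,0,0],1],[[0,0,0],[0,0,0],1],[[0,0,0.0006],[0,0,0],1],[[0,0,0],[0,0,0],1],[[0,0,0],[0,0,0],1],[[0,0,0],[0,0,0],1]])

```text
clock: 30.92
tool_pos: [0.6145, -0.2046, 0.0174]
orientation: [-180.0, -0.0, -92.1]
force: [-0.4, 0.5, -3.3]
opening: 0.046
```

Request:
servo_tool(rows=[[[0,0,0.0006],[0,0,0],1],[[0,0,0.0005],[0,0,0],1],[[0,0,0],[0,0,0],1],[[0,0,0],[0,0,0],1]])

```text
clock: 31.25
tool_pos: [0.6142, -0.2046, 0.0158]
orientation: [180.0, -0.0, -92.1]
force: [0.1, -1.1, -1.3]
opening: 0.0455
```

Request:
servo_tool(rows=[[[-0.0006,0,0],[0,0,0],1],[[0,0,0.0006],[0,0,0],1],[[0,0,0.0005],[0,0,0],1],[[0,0,0],[0,0,0],1],[[0,0,0],[0,0,0],1]])

```text
clock: 31.67
tool_pos: [0.6144, -0.2039, 0.015]
orientation: [-180.0, -0.0, -92.1]
force: [-0.0, 0.8, -0.6]
opening: 0.0456
```

Request:
servo_tool(rows=[[[0,0,0.0004],[0,0,0],1],[[0,0,0],[0,0,0],1],[[0,0,0],[0,0,0],1]])

```text
clock: 31.92
tool_pos: [0.6144, -0.2039, 0.015]
orientation: [-180.0, -0.0, -92.1]
force: [-2.4, 1.7, 4.5]
opening: 0.046
```

Request:
servo_tool(rows=[[[0,0,0],[0,0,0],0.44],[[0,0,0],[0,0,0],0.36],[[0,0,0],[0,0,0],0.3],[[0,0,0],[0,0,0],0.3],[[0,0,0],[0,0,0],0.3],[[0,0,-0.01],[0,0,0],0.3],[[0,0,-0.02],[0,0,0],0.3],[[0,0,-0.03],[0,0,0],0.3],[[0,0,-0.03],[0,0,0],0],[[0,0,-0.03],[0,0,0],0],[[0,0,0],[0,0,-0.59],0],[[0,0,0],[0,0,-0.59],0],[[0,0,0],[0,0,0],0]])

```text
clock: 33.0
tool_pos: [0.6147, -0.204, 0.1362]
orientation: [-179.9, -0.0, -84.9]
force: [0.0, -0.4, -0.3]
opening: 0.0861
```

```bash
python3 to.py 0.4766 0.1152 0.13 -84.9
```

```text
t 33.0 pos [ 0.6147 -0.204   0.1362] ori [-1.7987e+02 -2.0000e-02 -8.4890e+01] F [ 0.  -0.4 -0.3] open 0.0861
shift(tool) [-0.3302  0.1091  0.0058] turn/6 [-0.021 -0.003  0.002] shift in target axes [-0.3302  0.1092  0.0062]
```

Request:
servo_tool(rows=[[[-0.03,0.0099,0],[0,0,0],0],[[-0.03,0.0099,0],[0,0,0],0],[[-0.03,0.0099,0],[0,0,0],0],[[-0.03,0.0099,0],[0,0,0],0],[[-0.03,0.0099,0],[0,0,0],0],[[-0.03,0.0099,0],[0,0,0],0],[[-0.03,0.0099,0],[0,0,0],0],[[-0.03,0.0099,0],[0,0,0],0],[[-0.03,0.0099,0],[0,0,0],0],[[-0.03,0.0099,0],[0,0,0],0],[[-0.03,0.0099,0],[0,0,0],0],[[0,0,0],[0,0,0],0],[[0,0,0],[0,0,0],0],[[0,0,0],[0,0,0],0],[[0,0,0],[0,0,0],0]])

```text
clock: 34.25
tool_pos: [0.4775, 0.1148, 0.1345]
orientation: [180.0, -0.0, -85.1]
force: [0.1, -0.1, -0.7]
opening: 0.0878
```

```bash
python3 to.py 0.4766 0.1152 0.0085 -84.9; python3 - <<'E'
from h import *
for n in('top','side'):
    im2=optics.snapshot(n)[...,::-1]; cv2.imwrite(f'pics/{n}3.png',im2)
cv2.imwrite('pics/c3.png',np.vstack([cv2.resize(cv2.imread('pics/top3.png')[150:260,260:450],None,fx=3.5,fy=3.5)[:,:490],cv2.resize(cv2.imread('pics/side3.png')[110:210,225:365],(490,300))])[:600])
E
```

```text
t 34.25 pos [0.4775 0.1148 0.1345] ori [ 1.7999e+02 -1.0000e-02 -8.5130e+01] F [ 0.1 -0.1 -0.7] open 0.0878
shift(tool) [-0.0005  0.0008  0.126 ] turn/6 [ 0.002 -0.002 -0.038] shift in target axes [-0.0005  0.0009  0.126 ]
```

View pics/c3.png

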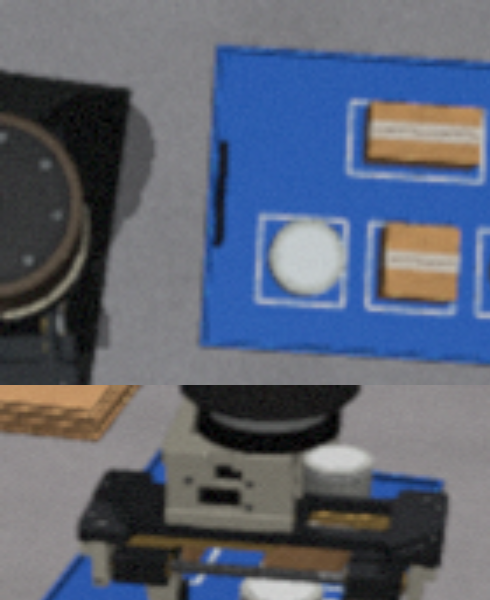

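View pics/top3.png

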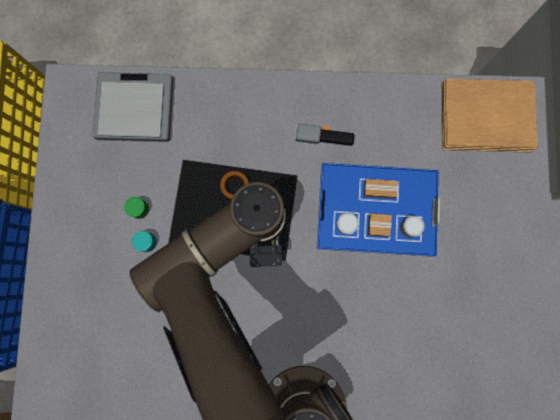

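The whole order so far is visible in the tray in the top view (350–440, 180–240), so I'll measure it while lifted.

```bash
cat > chk.py <<'E'
from h import *
import sys
t=cv2.imread(sys.argv[1]); box=(330,172,430,246)
u=up(t,*box); hsv=cv2.cvtColor(u,cv2.COLOR_BGR2HSV)
for nm,m in(('kraft',(hsv[...,0]<25)&(hsv[...,1]>60)&(u.max(2)>125)),('white',(hsv[...,1]<60)&(u.max(2)>125))):
    m=cv2.morphologyEx(m.astype(np.uint8)*255,cv2.MORPH_CLOSE,np.ones((45,45)) if nm=='kraft' else np.ones((3,3)))
    m=cv2.morphologyEx(m,cv2.MORPH_OPEN,np.ones((31,31)))
    for c in cv2.findContours(m,cv2.RETR_EXTERNAL,cv2.CHAIN_APPROX_NONE)[0]:
        if cv2.contourArea(c)<5000: continue
        px=toimg(c[:,0],*box[:2]); cx,cy=px.mean(0)
        for h in ([.049,.069] if nm=='kraft' and cy>215 else [.044] if nm=='kraft' else [.034] if cx<370 else [.064]):
            w=(plane('top',px,h)[:,:2]*1000).astype(np.float32); r=cv2.minAreaRect(w)
            a=np.radians(-2.13); d=np.array(r[0])-[559.4,-202.3]; loc=[d@[np.cos(a),np.sin(a)],d@[-np.sin(a),np.cos(a)]]
            print(nm,h,'px',px.mean(0).round(1),'world',np.round(r[0],1),np.round(r[1],1),round(r[2],1),'tray',np.round(loc,1))
E
python3 chk.py pics/top3.png
```

```text
kraft 0.049 px [379.8 224.4] world [ 509.9 -199.9] [56.2 57.5] 88.2 tray [-49.6   0.6]
kraft 0.069 px [379.8 224.4] world [ 507.8 -196.3] [55.4 56.8] 88.2 tray [-51.8   4.1]
kraft 0.044 px [381.  187.6] world [ 614.9 -204.4] [88.7 45.8] 88.3 tray [55.6 -0. ]
white 0.064 px [413.8 225.3] world [ 507.5 -290.4] [52.4 54.7] 89.6 tray [-48.6 -90. ]
white 0.034 px [347.6 222.6] world [ 514.2 -112.1] [60.5 59.1] 0.7 tray [-48.5  88.5]
```

All four are within about 1.5 mm of their marks. Next I'll pick up the slim box.

Request:
servo_tool(rows=[[[-0.0005,0.0008,0.025],[0,0,0],0],[[0,0,0.025],[0,0,0],0],[[0,0,0.025],[0,0,0],0],[[0,0,0.025],[0,0,0],0],[[0,0,0.016],[0,0,0],0],[[0,0,0.01],[0,0,0],0],[[0,0,0],[0,0,0],0],[[0,0,0],[0,0,0],1],[[0,0,0],[0,0,0],1],[[0,0,0],[0,0,0],1],[[0,0,0],[0,0,0],1],[[0,0,0],[0,0,0],1],[[0,0,0],[0,0,0],1],[[0,0,0],[0,0,0],1],[[0,0,0],[0,0,0],1],[[0,0,0],[0,0,0],1],[[0,0,0],[0,0,0],1]])

```text
clock: 35.77
tool_pos: [0.4765, 0.1159, 0.0086]
orientation: [180.0, -0.0, -85.0]
force: [-1.0, 0.4, 3.4]
opening: 0.0357
```

Request:
servo_tool(rows=[[[0,0,-0.01],[0,0,0],1],[[0,0,-0.02],[0,0,0],1],[[0,0,-0.03],[0,0,0],1],[[0,0,-0.03],[0,0,0],1],[[0,0,-0.03],[0,0,0],1],[[0,0,0],[0,0,0.58],1],[[0,0,0],[0,0,0.59],1],[[0,0,0],[0,0,0],1],[[0,0,0],[0,0,0],1],[[0,0,0],[0,0,0],1]])

```text
clock: 36.6
tool_pos: [0.4762, 0.1156, 0.128]
orientation: [180.0, -0.0, -92.0]
force: [0.3, -0.5, -0.5]
opening: 0.0361
```

```bash
python3 to.py 0.5093 -0.2003 0.13 -92.1
```

```text
t 36.6 pos [0.4762 0.1156 0.128 ] ori [ 1.7995e+02 -3.0000e-02 -9.1960e+01] F [ 0.3 -0.5 -0.5] open 0.0361
shift(tool) [ 0.3146 -0.0439 -0.0019] turn/6 [ 0.008 -0.006  0.024] shift in target axes [ 0.3145 -0.0447 -0.002 ]
```

Request:
servo_tool(rows=[[[0.0285,-0.0041,0],[0,0,0.02],1],[[0.0285,-0.0041,0],[0,0,0],1],[[0.0285,-0.0041,0],[0,0,0],1],[[0.0285,-0.0041,0],[0,0,0],1],[[0.0285,-0.0041,0],[0,0,0],1],[[0.0285,-0.0041,0],[0,0,0],1],[[0.0285,-0.0041,0],[0,0,0],1],[[0.0285,-0.0041,0],[0,0,0],1],[[0.0285,-0.0041,0],[0,0,0],1],[[0.0285,-0.0041,0],[0,0,0],1],[[0.0285,-0.0041,0],[0,0,0],1],[[0,0,0],[0,0,0],1],[[0,0,0],[0,0,0],1],[[0,0,0],[0,0,0],1],[[0,0,0],[0,0,0],1]])

```text
clock: 37.85
tool_pos: [0.5094, -0.1985, 0.1281]
orientation: [180.0, 0.0, -92.1]
force: [-0.1, 0.8, -1.2]
opening: 0.0356
```

```bash
python3 to.py 0.5095 -0.1997 0.0536 -92.1
```

```text
t 37.85 pos [ 0.5094 -0.1985  0.1281] ori [ 1.7995e+02  1.0000e-02 -9.2130e+01] F [-0.1  0.8 -1.2] open 0.0356
shift(tool) [ 0.0012 -0.0002  0.0745] turn/6 [ 0.008  0.001 -0.004] shift in target axes [ 0.0012 -0.0001  0.0745]
```

Request:
servo_tool(rows=[[[0.0012,0,0.015],[0,0,0],1],[[0,0,0.02],[0,0,0],1],[[0,0,0.015],[0,0,0],1],[[0,0,0.01],[0,0,0],1],[[0,0,0.006],[0,0,0],1],[[0,0,0.004],[0,0,0],1],[[0,0,0.002],[0,0,0],1],[[0,0,0],[0,0,0],1],[[0,0,0],[0,0,0],1],[[0,0,0],[0,0,0],1]])

```text
clock: 38.68
tool_pos: [0.5101, -0.2004, 0.0571]
orientation: [-179.9, -0.0, -92.2]
force: [0.6, -0.0, -1.2]
opening: 0.0358
```

Request:
servo_tool(rows=[[[0,0,0.0005],[0,0,0],1],[[0,0,0.0005],[0,0,0],1],[[0,0,0],[0,0,0],1],[[0,0,0],[0,0,0],1]])

```text
clock: 39.02
tool_pos: [0.5097, -0.2004, 0.0556]
orientation: [-180.0, 0.0, -92.2]
force: [0.3, -0.4, -0.4]
opening: 0.0354
```

Request:
servo_tool(rows=[[[-0.0005,0,0.0005],[0,0,0],1],[[0,0,0.0005],[0,0,0],1],[[0,0,0],[0,0,0],1],[[0,0,0],[0,0,0],1]])

```text
clock: 39.35
tool_pos: [0.5096, -0.1998, 0.0544]
orientation: [180.0, -0.0, -92.2]
force: [0.2, -0.4, -0.8]
opening: 0.0355
```

Request:
servo_tool(rows=[[[0,0,0.0004],[0,0,0],1],[[0,0,0],[0,0,0],1],[[0,0,0],[0,0,0],1]])

```text
clock: 39.6
tool_pos: [0.5096, -0.1998, 0.054]
orientation: [180.0, -0.0, -92.2]
force: [0.1, -0.2, -1.1]
opening: 0.0354
```

Request:
servo_tool(rows=[[[0,0,0.0004],[0,0,0],1],[[0,0,0],[0,0,0],1],[[0,0,0],[0,0,0],1]])

```text
clock: 39.85
tool_pos: [0.5096, -0.1998, 0.0536]
orientation: [180.0, 0.0, -92.2]
force: [-0.0, 0.4, -0.3]
opening: 0.0358
```

Request:
servo_tool(rows=[[[0,0,0.0003],[0,0,0],1],[[0,0,0],[0,0,0],1],[[0,0,0],[0,0,0],1]])

```text
clock: 40.1
tool_pos: [0.5097, -0.1998, 0.0536]
orientation: [-180.0, -0.0, -92.2]
force: [-1.1, 1.4, 3.2]
opening: 0.0356
```

Request:
servo_tool(rows=[[[0,0,0],[0,0,0],0.55],[[0,0,0],[0,0,0],0.45],[[0,0,0],[0,0,0],0.4],[[0,0,0],[0,0,0],0.4],[[0,0,0],[0,0,0],0.4],[[0,0,-0.01],[0,0,0],0.4],[[0,0,-0.02],[0,0,0],0.4],[[0,0,-0.03],[0,0,0],0.4],[[0,0,-0.03],[0,0,0],0.2],[[-0.03,0,-0.01],[0,0,0],0],[[-0.035,0,0],[0,0,0],0],[[-0.035,0,0],[0,0,0],0],[[-0.035,0,0],[0,0,0],0],[[-0.035,0,0],[0,0,0],0],[[-0.035,0,0],[0,0,0],0],[[-0.035,0,0],[0,0,0],0],[[-0.035,0,0],[0,0,0],0],[[-0.035,0,0],[0,0,0],0],[[-0.035,0,0],[0,0,0],0],[[0,0,0],[0,0,0],0]])

```text
clock: 41.77
tool_pos: [0.5237, 0.1499, 0.1544]
orientation: [-179.9, 0.1, -92.0]
force: [0.7, -0.8, 0.1]
opening: 0.0874
```

```bash
python3 - <<'E'
from h import *
for n in('top','side'):
    im2=optics.snapshot(n)[...,::-1]; cv2.imwrite(f'pics/{n}4.png',im2)
cv2.imwrite('pics/c4.png',np.hstack([cv2.resize(cv2.imread('pics/top4.png')[150:260,310:450],(400,314)),cv2.resize(cv2.imread('pics/side4.png')[110:220,225:365],(400,314))]))
E
python3 chk.py pics/top4.png
```

```text
kraft 0.049 px [380.4 224.4] world [ 509.7 -203.1] [62.8 57.7] 88.5 tray [-49.6  -2.6]
kraft 0.069 px [380.4 224.4] world [ 507.6 -199.5] [61.9 56.9] 88.5 tray [-51.9   0.9]
kraft 0.044 px [381.  187.6] world [ 614.9 -204.4] [88.7 45.8] 88.3 tray [55.6 -0. ]
white 0.064 px [413.8 225.3] world [ 507.5 -290.2] [52.8 54.7] 89.6 tray [-48.6 -89.8]
white 0.034 px [347.6 222.6] world [ 514.2 -112.1] [60.5 59.2] 0.7 tray [-48.5  88.5]
```

View pics/c4.png

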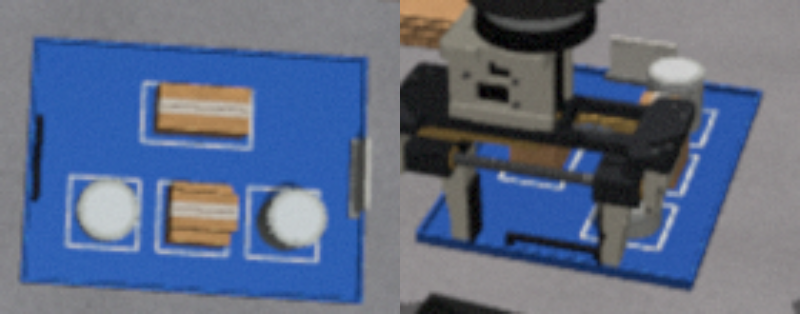

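View pics/side4.png

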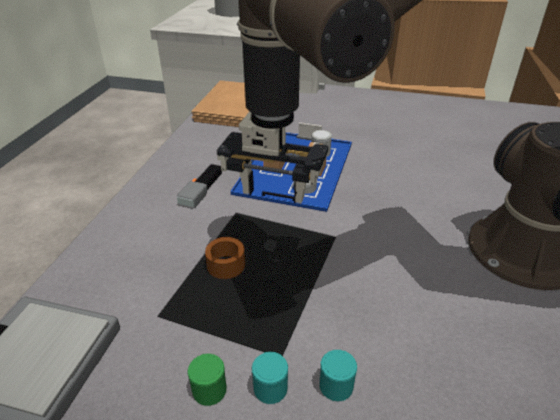

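Request:
servo_tool(rows=[[[0,0,-0.03],[0,0,0],0],[[0,0,-0.03],[0,0,0],0],[[0,0,-0.03],[0,0,0],0],[[0,0,-0.03],[0,0,0],0],[[0,0,-0.03],[0,0,0],0],[[0,0,-0.03],[0,0,0],0],[[0,0,-0.03],[0,0,0],0],[[0,0,0],[0,0,0],0],[[0,0,0],[0,0,0],0]])

```text
clock: 42.62
tool_pos: [0.5232, 0.144, 0.3657]
orientation: [-179.8, 0.1, -92.3]
force: [0.6, -0.1, -0.4]
opening: 0.0876
```

```bash
python3 - <<'E'
from h import *
for n in('top','side'):
    im2=optics.snapshot(n)[...,::-1]; cv2.imwrite(f'pics/{n}5.png',im2)
cv2.imwrite('pics/c5.png',np.hstack([cv2.resize(cv2.imread('pics/top5.png')[205:245,350:410],(400,267),interpolation=cv2.INTER_CUBIC),cv2.resize(cv2.imread('pics/side5.png')[130:205,265:378],(400,267),interpolation=cv2.INTER_CUBIC)]))
# projected ideal slim-top outline (check only): corners at tray(-50,0) yaw -2.1
a=np.radians(-2.13);R=np.array([[np.cos(a),-np.sin(a)],[np.sin(a),np.cos(a)]])
c=np.array([[-18,-32],[18,-32],[18,32],[-18,32]])+[-50,0]
w=(c@R.T+[559.4,-202.3])/1000
for n in('top','side'): print(n,proj(n,np.c_[w,np.full(4,.069)]).round(1).tolist())
E
```

```text
top [[392.7, 231.1], [393.1, 218.1], [369.9, 216.6], [369.3, 229.6]]
side [[323.0, 143.5], [310.0, 141.6], [304.0, 153.3], [317.5, 155.3]]
```

View pics/c5.png

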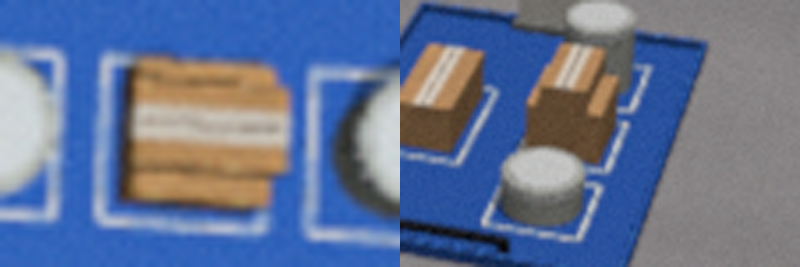

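In the enlarged crop, the slim box's top corners are at top (393,218) / (393,231) and side (311,142) / (319,156). That is within about 1 px of centred on the carton. Everything is upright and the gripper is clear, so I'll hand in after a last check of the tape and scanner.

```bash
python3 - <<'E'
from h import *
a=cv2.imread('pics/side0.png');b=cv2.imread('pics/side5.png')
for nm,(x0,y0,x1,y1) in dict(tape=(200,235,250,280),scanner=(172,158,228,210)).items():
    print(nm,cv2.phaseCorrelate(np.float64(a[y0:y1,x0:x1].mean(2)),np.float64(b[y0:y1,x0:x1].mean(2))))
print(ctrl.close_job())
E
```

```text
tape ((0.1718117340269565, 0.17741205568373886), 0.7812329968173719)
scanner ((-0.02497680628822252, -0.14873074078631632), 0.843421491278128)
the job is handed in; nothing more can be done
None
```

The order is laid out in the tray as asked and handed in at about 43 s on the robot's clock, well under the 128 s limit. I placed the items in the order you listed them.

- **Row of three:** the square carton is in the middle, the tall tin on the card's side and the flat tin on the other. By the top view all three are within about 1.6 mm of their marks; the flat tin is the furthest off, about 1.5 mm each way.
- **Long carton:** it is within about 0.6 mm of the rectangle's centre and lies along the tray's length.
- **Slim box:** it is within about 1 mm of centre on the square carton. I checked this by comparing its top corners with their expected pixels in both views, not by a separate measurement.
- **Setting down:** each item was lowered until the wrist force showed contact (0 to 9 N) and then let go. The wrist readings I saw stayed under 10 N, against the 120 N limit.
- **Left alone:** the tape roll and scanner moved less than 0.25 px between the first and last side pictures, so they stayed put. I did not touch the green and turquoise look-alikes.

The two cameras disagreed by 1 to 1.5 mm on the tins and square carton, and by up to about 3 mm in y on the long carton. I used in-between values, and the last top-view check showed no error beyond the calibration's 2 mm. No check failed.

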